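# Clamp the deep-well plate on the shaker

## Robot

A 7-joint arm with a two-finger parallel gripper is mounted at the origin on the work surface. World frame = base frame: x ahead of the robot, y to its left, z up, the work surface at z = 0. Lengths are in m, angles in rad, forces in N, time in s.
With the tool pointing down it reaches from about 0.4 to 0.85 m from the base axis. Payload 10.4 kg.
Tool frame: the origin (TCP) lies midway between the tips of the shut fingers; the grasp point (between the pads) lies 19 mm behind it; z points along the fingers, x is the direction in which the jaws open and shut, and the axes are right-handed (so a half turn about z gives the same grasp; the last joint's range is limited). The gripper opens to 85 mm and grips with 20 to 120 N. Pads are 22 mm wide; open, the fingers measure 114 mm over their backs; the gripper's body (76 mm by 85 mm) begins 54 mm behind the grasp point. The pads swing forward as they close: fully open they stand 13 mm farther back than shut.
Start: joints at [-1.282, 0.332, -0.065, 1.46, 0.022, 1.35, -0.088], TCP at [0.192, 0.595, 0.231] pointing down, gripper open.
Joint ranges: [-2.6, 2.6], [-0.5, 2.12], [-1.47, 1.34], [0.16, 2.42], [-1.27, 4.41], [0.06, 2.06], [-2.6, 2.6]. Speed limits (rad/s): [2.22, 2.22, 2.79, 2.79, 3.14, 3.14, 3.14].

## Interface

Orientations are given as a unit quaternion [x, y, z, w].
In Python, from workcell import monitor, eyes, ticket, models gives the robot as it stands.
- The arm moves only by the tool servo_tool, never from a script. Its argument "motion" is a list of rows, each a list of 7 numbers: the opening, from 0 (shut) to 1 (fully open), then the shift along the tool's x, y, z in m, then the turn, a rotation vector about the tool's x, y, z in degrees. In form: [[fingers, tx, ty, tz, rx, ry, rz], ...]. A call has 1 to 20 rows; each row is the pose to reach, as a shift and turn from the pose commanded when the call began, along the tool's axes at that moment; what a row does not reach only later rows make up. A row lasts 1/8 s, in which the tool goes at most 62.5 mm and 10.7 degrees, less where a joint would pass 70% of its speed; a pose out of reach is approached as far as the arm can. A call with a gripper value outside its range is refused whole. The fingers move at their own pace and stop on an object; "grip_force" is the grip in N (left out, the last holds). Time passes only in rows, so rows that repeat a pose let the fingers close. It gives the time, the measured TCP pose, the force and the opening at its end, in the units of the state.
- monitor.get_obs(): the state, without advancing time (a new reading comes with each control period).
- eyes.camera(name): name is "scene" or "top" or "wrist"; returns (picture, depth): 384x512x3 uint8, blue, green, red; 384x512 float32, m along the optical axis (not along the pixel's ray), 0 where there is no reading.
- eyes.camera_info(name): a dict with "intrinsics" (3x3 intrinsics, pixels), "extrinsics" (4x4, takes a point from world to camera coordinates); the wrist camera has in their place "tool_from_camera" (4x4, takes a point from camera to tool coordinates, whose origin is the TCP and whose axes are the tool frame's). Camera axes: x right, y down, z forward; pixel columns grow to the right and rows downward; lengths in m; the calibration is good to about 2 mm. A picture is of the moment at which its call begins: read the wrist's pose just before it. camera_info takes no time and is no camera call.
- ticket.hand_in(): hands the job in, once; it reports no verdict.
Trained networks look in the newest picture that a camera, given by its name, has taken for a name from the list of things; names that differ only in an ending like _2 or _b are one class to them, and where a whole thing is asked for, a point or a joint stands for the part that bears it (a point fixed in the world has none). Each returns a list of dicts, best first, with "confidence" (0 to 1); they miss things now and then, are a little off and sometimes report something else, mostly with a low value. They report only what shows in the picture. A call takes as long as a camera call. They do not tell look-alikes from the thing itself.
- models.boxes_of(camera, thing): "point" ([x, y, z] in m, in the coordinates of the camera as it stood for that picture, good to about 4 mm: the middle of the surface that is visible of it).
The state is a dict: "clock": time; "joint_pos": joint angles; "joint_velocities": joint speeds; "tau": joint torques, N m; "position": TCP position; "ee_rot": TCP orientation; "ft_force": force on the tool from outside, world axes, zero at the start; "torque": the same for the moment, N m; "grip_width": opening from 0.0 (shut) to 1.0 (fully open).
Only numpy, scipy, OpenCV 4.12 (cv2) and the standard library are available. Lean on these libraries where they do the work, as an engineer would, in place of code of your own. Each camera call takes 0.05 s, during which the arm holds its last target. There are 200 camera calls.

## Task

Make the plate on the shaker ready for shaking: with the back of a finger push the open clamp strap round until it stops over the plate, then push the red-handled cam lever fully down so that the strap's pad presses on the plate. Only push, do not grip or lift anything; leave the plate in its nest and do not disturb the things standing around, and finish clear of everything.

Things in the scene. Friction and masses are not known exactly. Their poses are not given: they have to be found in the camera images.
- shaker: Fixed plate shaker: white housing 200 x 250 mm (its x, y), blue control panel on its -x face, aluminium platform on top at height 95 mm. Origin: centre of its underside, on the bench; z up. The nest (four black corner angles, 5 mm high) is centred on the origin. The clamp post, 14 mm thick, upright, top at height 186 mm, stands at (0, -95) mm in this frame and is the strap's pivot.
- strap (a joint): Angle of the clamp strap about the post, rad. 0 = at its stop over the plate, pointing along the shaker's +y from the post; grows counter-clockwise from above as it opens to the shaker's -x side (1.57: along -x). Starts 0.9 to 1.4, range 0 to 1.6; stays where left, takes about 1 N at its end. Steel bar 24 mm wide, 6 mm thick, 163 mm long from the post's axis, underside at height 147 mm.
- strap_back (a point): Point to push, on the back face of the strap's orange upright rib, 120 mm out from the post's axis, 12 mm behind the strap's centre line, mid-height. The rib is 4 mm thick, on the edge away from the plate (-x side when closed), from 30 to 163 mm from the axis, height 147 to 175 mm. Axes are the strap's: y outward along it, -x out of the back face, z up.
- lever (a joint): Angle of the cam lever, rad. 0 = 1.13 rad (65 degrees) above level, leaning away from the plate (to the shaker's -y); 1.13 = level, fully down, at its stop. Starts 0 to 0.3; stays where left; takes 4 to 6 N at the handle, across the arm, which goes out (-y) and down. Pin along the shaker's x at (0, -95, 180) mm in its frame. Going down, its cam presses the strap up to 7 mm down the post.
- lever_grip (a point): Centre of the lever's red cross handle, 70 mm from the lever's pin: a round bar 18 mm thick and 58 mm long, along the shaker's x.
- pad: Black rubber pad, 26 mm across and 6 mm thick, sprung, under the strap 95 mm from the post's axis; origin at the centre of its upper face, z up. It hangs 2 to 4 mm above the plate while the lever is up and presses on the plate with about 8 N when the lever is fully down and the strap is closed.
- plate: White deep-well plate with blue caps, 85 x 128 mm and 42 mm high, loose in the shaker's nest with 2 mm play; origin: centre of its underside; z up. Its top is at height 137 mm. To stay in place.
- vial: Bystander: amber vial with yellow cap, 22 mm across, 42 mm high, standing on the rear left corner of the shaker's platform. Origin: centre of its underside.
- bottle_green: Bystander: white bottle with green cap, 60 mm across, 150 mm high, left of the shaker. Origin: centre of its underside.
- bottle_red: Bystander: white bottle with red cap, 60 mm across, 150 mm high, left of the shaker. Origin: centre of its underside.
- slide_box: Bystander: flat blue slide box, 87 x 97 mm, 32 mm high, in front of the shaker. Origin: centre of its underside.
- tip_box: Bystander: grey pipette tip box with clear cover, 80 x 115 mm, 53 mm high, at the front right of the shaker. Origin: centre of its underside.
- beaker: Bystander: glass beaker, 68 mm across, 85 mm high, right of the shaker. Origin: centre of its underside.
- dish: Bystander: small white tin, 56 mm across, 30 mm high, in front of the shaker, under the open strap. Origin: centre of its underside.
Things that resemble listed ones, but are neither listed nor needed, are in the scene too. What is shaped like the plate but yellow is not meant.

How it is judged:
On the way, in this order (a step that is already met when the one before it is completed fails the run):
1. the strap is swung over the plate to its stop, the lever still up (value of joint strap below 0.07 rad and value of joint lever below 0.7 rad), for 0.2 s.
2. the lever is pushed fully down and the pad presses on the plate (value of joint lever above 1.03 rad and contact force between pad and plate above 2 N), for 0.2 s.
At the end, for the whole second after the job is handed in: The strap is within 0.07 rad of its stop over the plate, the lever is within 0.1 rad of fully down, the pad presses on the plate with more than 2 N, and the plate lies at rest in its nest, within 6 mm of the nest's centre and 8 mm of where it was (all of step 2 and value of joint strap below 0.07 rad and horizontal distance between plate and shaker below 0.006 m and distance of plate from where it was at the start of the episode below 0.008 m and linear speed of plate below 0.02 m/s); the robot touches nothing.
It fails at once if the lever is pushed down (past 0.7 rad) while the strap is not over the plate (more than 0.15 rad open) (value of joint lever above 0.7 rad and value of joint strap above 0.15 rad).
It fails at once if the plate is lifted or shifted by more than 10 mm, or tipped (distance of plate from where it was at the start of the episode above 0.01 m or angle between plate's own z axis and vertical above 0.15 rad).
It fails at once if a bystander is moved by more than 20 mm (distance of any of vial, bottle_green, bottle_red, slide_box, tip_box, beaker, dish from where it was at the start of the episode above 0.02 m).
It fails at once if a bystander is knocked over (angle between any of vial, bottle_green, bottle_red, beaker's own z axis and vertical above 0.6 rad).
It also fails if it takes over 45 s, if anything falls off the work surface, if the arm or the gripper's body presses on something with over 40 N, if the wrist force passes 120 N, or if a joint passes its speed limit or range.

## Working session

There is one attempt and no reset: what is moved stays moved. The work goes in short steps, Python scripts to look and compute and a tool call to move; the robot and the scene stay as the last step left them, time stands still between calls to the robot, and variables do not carry over. Pictures are saved under pics/ and viewed, about 8 in all and at most 12, crops included, and the job is handed in when it is done.

Besides the shell and the picture viewer there is one more tool, called after "Call:" as a command line: name --pt "numbers of a row" for each row, then --argument value for the rest. servo_tool: Moves the arm, as the interface text tells. Its arguments: {"type":"object","properties":{"motion":{"type":"array"},"grip_force":{"type":"number"}},"required":["motion"]}

```bash
mkdir -p pics
cat > h.py <<'E'
import numpy as np, cv2
from scipy.spatial.transform import Rotation as R
from workcell import monitor, eyes, ticket, models
def cam(name):
    o=monitor.get_obs(); im,d=eyes.camera(name); i=eyes.camera_info(name); K=np.array(i["intrinsics"])
    if name=="wrist":
        T=np.eye(4);T[:3,:3]=R.from_quat(o["ee_rot"]).as_matrix();T[:3,3]=o["position"];W=T@np.array(i["tool_from_camera"])
    else: W=np.linalg.inv(np.array(i["extrinsics"]))
    return im,d,K,W
def cloud(d,K,W):
    v,u=np.mgrid[:d.shape[0],:d.shape[1]]
    P=np.stack([(u-K[0,2])*d/K[0,0],(v-K[1,2])*d/K[1,1],d],-1)
    P=P@W[:3,:3].T+W[:3,3]; P[d<=0]=np.nan; return P
E
python3 - <<'E'
from h import *
o=monitor.get_obs();print(o["clock"],o["position"],o["ee_rot"])
ims=[]
for c in ["scene","top"]:
    im,d,K,W=cam(c);np.savez(f"{c}.npz",im=im,P=cloud(d,K,W));ims.append(im)
    print(c,W[:3,3].round(2))
    for t in ["shaker","strap","strap_back","lever","lever_grip","pad","plate","vial","dish","bottle_green","bottle_red","beaker","slide_box","tip_box"]:
        for b in models.boxes_of(c,t)[:3]:
            print(c,t,round(b["confidence"],2),(W[:3,:3]@b["point"]+W[:3,3]).round(3))
    cv2.imwrite(f"pics/{c}.png",cv2.resize(im,(800,600)))
E
```

```text
0.0 [0.19164078 0.59448679 0.23050199] [ 8.08324157e-01  5.88737230e-01 -5.51918846e-04  4.75125520e-04]
scene [1.15 0.49 0.78]
scene shaker 0.67 [0.647 0.038 0.098]
scene strap 0.79 [ 0.517 -0.041  0.156]
scene strap 0.28 [0.459 0.204 0.035]
scene strap_back 0.7 [ 0.514 -0.037  0.153]
scene lever 0.64 [ 0.591 -0.097  0.228]
scene lever_grip 0.63 [ 0.591 -0.097  0.239]
scene plate 0.96 [ 0.779 -0.207  0.048]
scene plate 0.76 [0.619 0.036 0.14 ]
scene plate 0.71 [ 0.4   -0.358  0.043]
scene vial 0.55 [0.694 0.092 0.124]
scene dish 0.58 [0.45  0.044 0.028]
scene bottle_green 0.73 [0.758 0.199 0.094]
scene beaker 0.72 [ 0.607 -0.232  0.058]
scene slide_box 0.85 [0.457 0.202 0.038]
scene tip_box 0.65 [ 0.444 -0.205  0.053]
top [ 0.38 -0.01  1.12]
top shaker 0.76 [0.568 0.005 0.093]
top strap 0.65 [ 0.591 -0.1    0.243]
top strap 0.6 [ 0.513 -0.034  0.155]
top strap_back 0.97 [ 0.514 -0.036  0.154]
top strap_back 0.54 [0.626 0.195 0.102]
top strap_back 0.49 [0.603 0.02  0.14 ]
top lever 0.7 [ 0.589 -0.098  0.245]
top lever 0.65 [0.454 0.04  0.029]
top lever_grip 0.53 [ 0.585 -0.1    0.246]
top pad 0.54 [ 0.605 -0.243  0.041]
top plate 0.97 [ 0.37  -0.354  0.04 ]
top plate 0.7 [ 0.765 -0.22   0.037]
top plate 0.62 [0.604 0.019 0.14 ]
top vial 0.66 [0.686 0.084 0.136]
top dish 0.66 [0.453 0.04  0.028]
top bottle_green 0.86 [0.731 0.18  0.1  ]
top bottle_red 0.65 [0.627 0.194 0.098]
top bottle_red 0.54 [0.683 0.083 0.136]
top beaker 0.88 [ 0.605 -0.244  0.045]
top slide_box 0.76 [0.448 0.197 0.028]
top slide_box 0.6 [0.731 0.18  0.099]
top tip_box 0.78 [ 0.442 -0.178  0.053]
```

View pics/top.png

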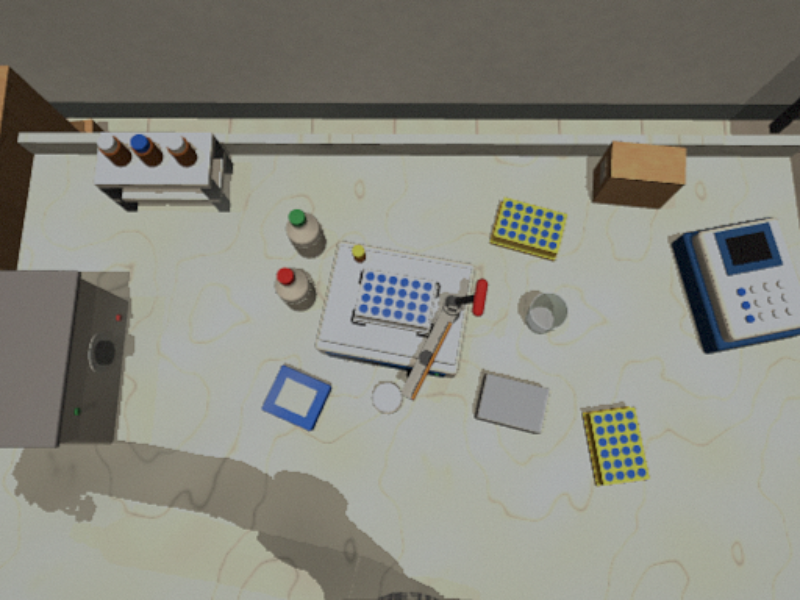

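View pics/scene.png

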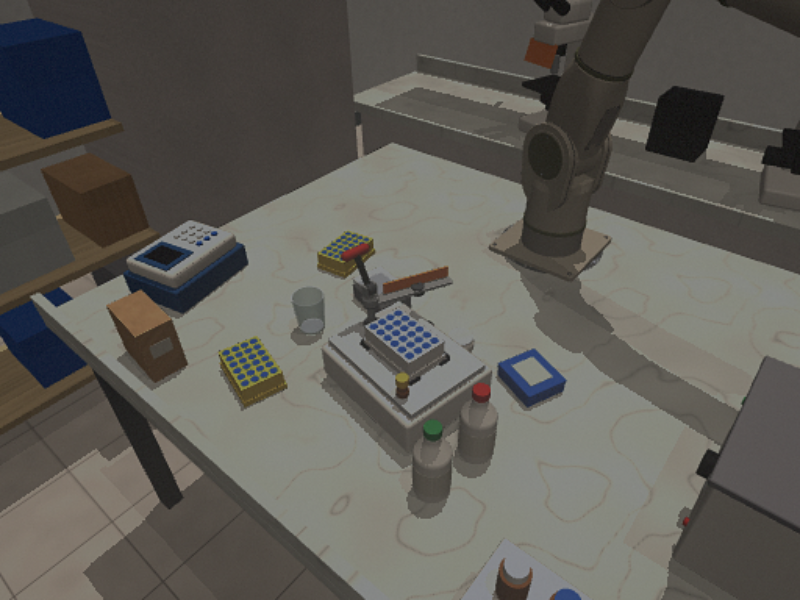

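Run:
```python
from h import *
P=[];I=[]
for c in ["scene","top"]:
    z=np.load(f"{c}.npz");p=z["P"].reshape(-1,3);im=cv2.cvtColor(z["im"],cv2.COLOR_BGR2HSV).reshape(-1,3)
    m=~np.isnan(p[:,0])&(abs(p[:,0]-.6)<.22)&(abs(p[:,1])<.22)
    p=p[m];h=im[m].astype(int);px=np.argwhere(m)[:,0]
    # plate top
    s=(abs(p[:,2]-.139)<.006)&(abs(p[:,0]-.61)<.1)&(abs(p[:,1]-.02)<.1)&(h[:,0]>90)&(h[:,0]<130)&(h[:,1]>80)
    r=cv2.minAreaRect(p[s,:2].astype(np.float32));print(c,"caps",s.sum(),r)
    s=(abs(p[:,2]-.095)<.004)&(abs(p[:,0]-.6)<.16)&(abs(p[:,1]-.02)<.17)
    r=cv2.minAreaRect(p[s,:2].astype(np.float32));print(c,"platform",s.sum(),r)
    s=(h[:,0]>4)&(h[:,0]<22)&(h[:,1]>150)&(h[:,2]>100)&(p[:,2]>.14)&(p[:,2]<.185)
    q=p[s];print(c,"orange",s.sum())
    if s.sum()>5:
        r=cv2.minAreaRect(q[:,:2].astype(np.float32));print(r,cv2.boxPoints(r).round(3).tolist(),q[:,2].min(),q[:,2].max())
    s=((h[:,0]<5)|(h[:,0]>173))&(h[:,1]>140)&(p[:,2]>.2)
    q=p[s];print(c,"red",s.sum(),q.mean(0),q.min(0),q.max(0)); r=cv2.minAreaRect(q[:,:2].astype(np.float32));print(r)
```

```text
scene caps 395 ((0.6071268320083618, 0.019253350794315338), (0.11396343261003494, 0.07076092809438705), 79.15975952148438)
scene platform 2087 ((0.6243857741355896, 0.0448538213968277), (0.29749709367752075, 0.20642539858818054), 76.6164321899414)
scene orange 25
((0.5023361444473267, -0.0400732085108757), (0.005590612534433603, 0.12138325721025467), 64.26754760742188) [[0.44600000977516174, -0.01600000075995922], [0.5559999942779541, -0.0689999982714653], [0.5580000281333923, -0.06400000303983688], [0.4490000009536743, -0.010999999940395355]] 0.17180797746459575 0.17691838886880895
scene red 72 [ 0.58785707 -0.10401017  0.24733045] [ 0.56205981 -0.11481488  0.24285162] [ 0.61178189 -0.09593113  0.25184302]
((0.5868802666664124, -0.10460802912712097), (0.013677798211574554, 0.05115892365574837), 80.79126739501953)
top caps 544 ((0.6093161702156067, 0.021631889045238495), (0.10942785441875458, 0.07040920853614807), 80.0116195678711)
top platform 3129 ((0.631118893623352, 0.05146689713001251), (0.3011983633041382, 0.20740774273872375), 78.99971771240234)
top orange 74
((0.500279426574707, -0.03652556240558624), (0.004020689055323601, 0.12786707282066345), 63.09425354003906) [[0.44200000166893005, -0.008999999612569809], [0.5559999942779541, -0.06700000166893005], [0.5580000281333923, -0.06400000303983688], [0.4440000057220459, -0.006000000052154064]] 0.1541058428495038 0.17841578483017095
top red 154 [ 0.58359779 -0.10548383  0.24755863] [ 0.55713379 -0.1159507   0.24242545] [ 0.60971242 -0.09646836  0.25156526]
((0.5837984085083008, -0.10517951846122742), (0.01660412922501564, 0.05403781309723854), 79.40867614746094)
```

Top view: open strap at (430,360) with its orange rib on the robot side, and the red lever handle at (480,297). The shaker plate is at (397,297). Look-alikes:
- Yellow plates at (528,228) and (617,445), not wanted.
- Red bottle cap at (286,276), which isn't the lever.

The rib and handle geometry agree with the description: strap about 1.28 rad, lever about 0, handle top at z = 0.251.

```bash
cat >> h.py <<'E'
YAW=np.radians(-10.3); O=np.array([.608,.0205,0]); S=R.from_euler('z',YAW)
def down(yaw,tilt=0): # tool x at yaw deg, z down; tilt toward tool y
    return R.from_euler('z',yaw,degrees=True)*R.from_euler('x',180,degrees=True)*R.from_euler('x',-tilt,degrees=True)
def rows(poses,f=0):
    o=monitor.get_obs();p0=np.array(o["position"]);r0=R.from_quat(o["ee_rot"])
    for p,r in poses:
        t=r0.inv().apply(np.array(p)-p0);w=(r0.inv()*r).as_rotvec(degrees=True)
        print([f]+[float(x) for x in t.round(3)]+[float(x) for x in w.round(1)])
def push(a,gap,r=.12): # TCP for strap angle a, gap behind rib back face
    v=R.from_euler('z',a).apply([-.012-gap,r,0]); return O+S.apply(np.array([0,-.095,0])+v)
def pyaw(a): return np.degrees(YAW+a)
E
python3 - <<'E'
from h import *
a=1.28;p=push(a,.045);print(p,pyaw(a))
rows([([.3,.45,.3],down(70)),([.42,.25,.3],down(66)),([p[0],p[1],.3],down(pyaw(a))),([p[0],p[1],.2],down(pyaw(a)))])
E
```

```text
[ 0.45821309 -0.06936705  0.        ] 63.03859777674538
[0, -0.105, 0.148, -0.069, -0.0, -0.0, 2.1]
[0, -0.258, 0.323, -0.069, -0.0, -0.0, 6.1]
[0, -0.55, 0.457, -0.069, -0.0, -0.0, 9.1]
[0, -0.55, 0.457, 0.031, -0.0, -0.0, 9.1]
```

Call:
servo_tool --pt "0 0 0 -0.06 0 0 0" --pt "0 -0.05 0.07 -0.07 0 0 2" --pt "0 -0.1 0.14 -0.07 0 0 3" --pt "0 -0.15 0.2 -0.07 0 0 4" --pt "0 -0.2 0.26 -0.07 0 0 5" --pt "0 -0.26 0.32 -0.07 0 0 6" --pt "0 -0.31 0.345 -0.07 0 0 7" --pt "0 -0.36 0.37 -0.07 0 0 8" --pt "0 -0.41 0.395 -0.07 0 0 9" --pt "0 -0.46 0.42 -0.07 0 0 9" --pt "0 -0.51 0.44 -0.07 0 0 9" --pt "0 -0.55 0.457 -0.07 0 0 9" --pt "0 -0.55 0.457 -0.07 0 0 9" --pt "0 -0.55 0.457 -0.02 0 0 9" --pt "0 -0.55 0.457 0.03 0 0 9" --pt "0 -0.55 0.457 0.03 0 0 9"

```text
clock: 3.5
position: [0.4559, -0.0688, 0.1991]
ee_rot: [0.852, 0.523, -0.003, -0.001]
ft_force: [-0.3, -0.5, 1.2]
grip_width: -0.002
```

Run:
```python
from h import *
o=monitor.get_obs();print(o["clock"],o["position"],np.round(o["joint_pos"],2),np.round(o["ft_force"],2),o["grip_width"])
im,d,K,W=cam("wrist");P=cloud(d,K,W);cv2.imwrite("pics/w1.png",im)
print(W[:3,3])
h=cv2.cvtColor(im,cv2.COLOR_BGR2HSV).astype(int)
s=(h[...,0]>4)&(h[...,0]<22)&(h[...,1]>150)&(P[...,2]>.13)&(P[...,2]<.19)
q=P[s];print(s.sum())
if len(q)>5: r=cv2.minAreaRect(q[:,:2].astype(np.float32));print(r,cv2.boxPoints(r).round(3).tolist(),q[:,2].min(),q[:,2].max())
for t in ["strap_back","lever_grip","plate"]:
  for b in models.boxes_of("wrist",t)[:2]: print(t,round(b["confidence"],2),(W[:3,:3]@b["point"]+W[:3,3]).round(3))
p=push(1.28,.045)
rows([([p[0],p[1],.155],down(pyaw(1.28)))]+[((push(a,.0145)+[0,0,.155]),down(pyaw(a))) for a in np.arange(1.28,-.01,-.16)])
```

```text
3.5 [ 0.45591569 -0.06884007  0.19909571] [-0.58 -0.04  0.63  1.94  0.03  1.24  1.14] [-0.28 -0.46  1.23] -0.0015748333646505956
[ 0.39321621 -0.03745195  0.34134978]
2027
((0.47859710454940796, -0.023324044421315193), (0.01006381493061781, 0.0821545422077179), 63.50263595581055) [[0.4399999976158142, -0.009999999776482582], [0.5130000114440918, -0.04600000008940697], [0.5180000066757202, -0.03700000047683716], [0.4440000057220459, -0.0]] 0.15135502536007703 0.17550408548368457
strap_back 0.92 [ 0.475 -0.018  0.154]
plate 0.89 [ 0.409 -0.316  0.017]
plate 0.39 [0.517 0.012 0.093]
[0, -0.001, -0.001, 0.048, 0.1, -0.1, 0.1]
[0, 0.029, -0.001, 0.049, 0.1, -0.1, 0.1]
[0, 0.049, -0.003, 0.049, 0.1, -0.1, 9.3]
[0, 0.069, -0.003, 0.049, 0.1, -0.1, 18.4]
[0, 0.088, 0.001, 0.049, 0.1, -0.1, 27.6]
[0, 0.106, 0.007, 0.049, 0.1, -0.1, 36.8]
[0, 0.124, 0.017, 0.049, 0.1, -0.2, 45.9]
[0, 0.139, 0.029, 0.049, 0.1, -0.2, 55.1]
[0, 0.152, 0.043, 0.049, 0.1, -0.2, 64.3]
[0, 0.163, 0.06, 0.049, 0.1, -0.2, 73.4]
```

View pics/w1.png

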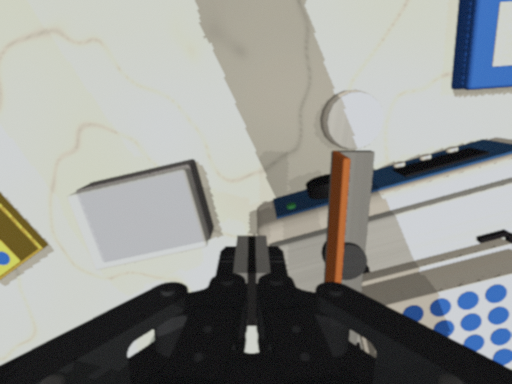

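The wrist view agrees: orange rib at (338,220), fingertips at (250,260) behind it with free space around. I'll lower the tool and start the swing.

Call:
servo_tool --pt "0 0 0 0.025 0 0 0" --pt "0 0 0 0.047 0 0 0" --pt "0 0 0 0.047 0 0 0" --pt "0 0.015 -0.001 0.047 0 0 0" --pt "0 0.029 -0.001 0.047 0 0 0" --pt "0 0.039 -0.002 0.047 0 0 5" --pt "0 0.049 -0.003 0.047 0 0 9" --pt "0 0.059 -0.003 0.047 0 0 14" --pt "0 0.069 -0.003 0.047 0 0 18" --pt "0 0.079 -0.001 0.047 0 0 23" --pt "0 0.088 0.001 0.047 0 0 28" --pt "0 0.097 0.004 0.047 0 0 32" --pt "0 0.106 0.007 0.047 0 0 37" --pt "0 0.106 0.007 0.047 0 0 37"

```text
clock: 5.45
position: [0.5128, 0.0241, 0.1547]
ee_rot: [0.974, 0.227, 0.0, 0.0]
ft_force: [0.0, 0.5, 0.2]
grip_width: 0.001
```

Run:
```python
from h import *
o=monitor.get_obs();print(o["clock"],o["position"],np.round(o["joint_pos"],2),np.round(o["ft_force"],2))
im,d,K,W=cam("top");cv2.imwrite("pics/t2.png",cv2.resize(im[130:290,170:360],None,fx=3,fy=3));P=cloud(d,K,W)
h=cv2.cvtColor(im,cv2.COLOR_BGR2HSV).astype(int)
s=(h[...,0]>4)&(h[...,0]<22)&(h[...,1]>130)&(P[...,2]>.13)&(P[...,2]<.19)
q=P[s];print(s.sum())
if len(q)>5: r=cv2.minAreaRect(q[:,:2].astype(np.float32));print(r)
rows([((push(a,.0145)+[0,0,.153]),down(pyaw(a))) for a in np.arange(.64,-.05,-.08)])
```

```text
5.45 [0.51279431 0.0240773  0.15469605] [-0.68  0.15  0.6   1.88 -0.09  1.14  0.41] [0.02 0.49 0.22]
412
((0.7392003536224365, 0.21508289873600006), (0.6254167556762695, 0.08571314066648483), 62.68590545654297)
[0, 0.001, 0.001, 0.002, 0.0, -0.0, -0.1]
[0, 0.011, -0.0, 0.002, 0.0, -0.0, 4.5]
[0, 0.02, -0.001, 0.002, 0.0, -0.0, 9.1]
[0, 0.03, -0.002, 0.002, 0.0, -0.0, 13.7]
[0, 0.04, -0.001, 0.002, 0.0, -0.0, 18.3]
[0, 0.05, 0.0, 0.002, 0.0, -0.0, 22.9]
[0, 0.059, 0.003, 0.002, 0.0, -0.0, 27.4]
[0, 0.069, 0.005, 0.002, 0.0, -0.0, 32.0]
[0, 0.078, 0.009, 0.002, 0.0, -0.0, 36.6]
```

View pics/t2.png

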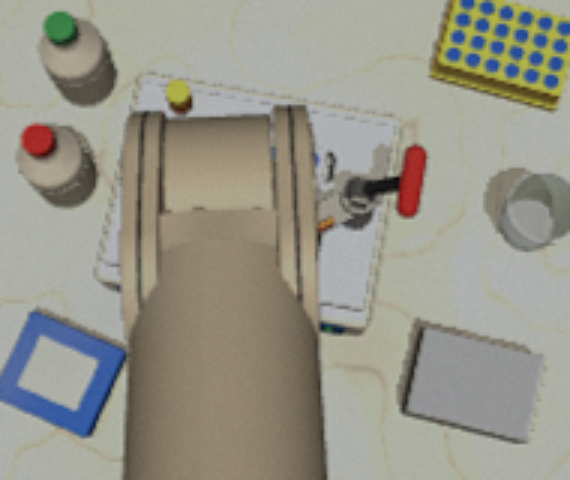

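The strap is swinging; its rib root at (325,225) has turned, and the lever at (410,180) is undisturbed. I'll continue to the stop.

Call:
servo_tool --pt "0 0.011 0 0.002 0 0 4.5" --pt "0 0.02 -0.001 0.002 0 0 9" --pt "0 0.03 -0.002 0.002 0 0 13.5" --pt "0 0.04 -0.001 0.002 0 0 18" --pt "0 0.05 0 0.002 0 0 23" --pt "0 0.059 0.003 0.002 0 0 27.5" --pt "0 0.069 0.005 0.002 0 0 32" --pt "0 0.078 0.009 0.002 0 0 36.6" --pt "0 0.078 0.009 0.002 0 0 36.6" --pt "0 0.078 0.009 0.002 0 0 36.6"

```text
clock: 6.75
position: [0.5858, 0.0488, 0.1524]
ee_rot: [0.996, -0.09, -0.0, -0.0]
ft_force: [-0.5, 0.1, -0.4]
grip_width: 0.005
```

Call:
servo_tool --pt "0 0.002 0 0 0 0 0" --pt "0 0.004 0 0 0 0 0" --pt "0 0.004 0 0 0 0 0"

```text
clock: 7.12
position: [0.5894, 0.0485, 0.152]
ee_rot: [0.996, -0.091, -0.001, -0.0]
ft_force: [-4.7, 1.8, 1.4]
grip_width: 0.005
```

```bash
cat > look.py <<'E'
from h import *
import sys
o=monitor.get_obs();print(o["clock"],o["position"],np.round(o["joint_pos"],2),np.round(o["ft_force"],2))
im,d,K,W=cam("wrist");P=cloud(d,K,W);cv2.imwrite(f"pics/{sys.argv[1]}.png",im)
h=cv2.cvtColor(im,cv2.COLOR_BGR2HSV).astype(int)
s=(h[...,0]>4)&(h[...,0]<22)&(h[...,1]>150)&(P[...,2]>.13)&(P[...,2]<.19)
q=P[s];print(s.sum())
if len(q)>5:
    r=cv2.minAreaRect(q[:,:2].astype(np.float32));print(r)
    print("rib in shaker frame",S.inv().apply(q-O)[:,:2].min(0),S.inv().apply(q-O)[:,:2].max(0))
E
python3 look.py w3
```

```text
7.125 [0.58943744 0.04847405 0.1520243 ] [-0.7   0.36  0.67  1.68 -0.24  1.18 -0.15] [-4.74  1.76  1.41]
1579
((0.6418331861495972, 0.08287469297647476), (0.09702381491661072, 0.03915243595838547), 22.40104103088379)
rib in shaker frame [-0.01179835  0.02489926] [0.06610746 0.08881832]
```

View pics/w3.png

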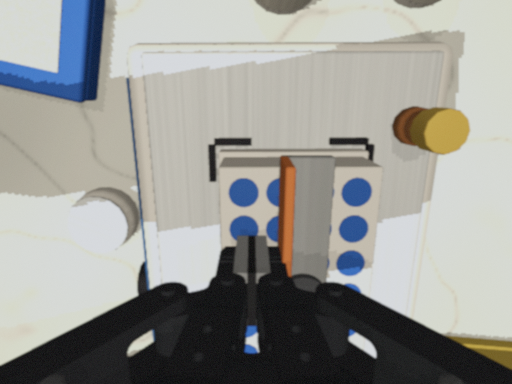

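The strap is over the plate against its stop. The rib at (288,215) is parallel to the plate, and the force rose to 5 N while the arm stood still. Next I back off, rise and go to the lever.

Call:
servo_tool --pt "0 -0.02 0 0 0 0 0" --pt "0 -0.02 0 -0.06 0 0 0" --pt "0 -0.02 0 -0.12 0 0 0" --pt "0 -0.02 0 -0.16 0 0 0" --pt "0 -0.02 0 -0.16 0 0 0"

```text
clock: 7.8
position: [0.5722, 0.0513, 0.3158]
ee_rot: [0.996, -0.091, 0.003, -0.001]
ft_force: [-0.1, -0.4, -0.6]
grip_width: -0.001
```

```bash
cat >> h.py <<'E'
def lev(a,gap,k=.75): # a deg above level
    A=np.radians(a);th=k*a;T=np.radians(th)
    p=.07*np.array([np.cos(A),np.sin(A)])-(.009+gap)*np.array([np.sin(T),-np.cos(T)])
    return O+S.apply([0,-.095-p[0],.18+p[1]]),down(np.degrees(YAW),th)
E
python3 - <<'E'
from h import *
im,d,K,W=cam("top");P=cloud(d,K,W);h=cv2.cvtColor(im,cv2.COLOR_BGR2HSV).astype(int)
s=((h[...,0]<5)|(h[...,0]>173))&(h[...,1]>140)&(P[...,2]>.2)&(abs(P[...,0]-.59)<.06)&(abs(P[...,1]+.1)<.05)
q=P[s];print(s.sum(),q.mean(0),q.min(0),q.max(0), "expected centre",lev(65,-.009)[0],S.inv().apply(q-O).mean(0))
print(lev(65,.04)[0]);rows([lev(65,.04)])
E
```

```text
153 [ 0.58340886 -0.10540112  0.24770803] [ 0.55782071 -0.11570628  0.24218178] [ 0.60993665 -0.09654696  0.25254107] expected centre [ 0.58572423 -0.10207562  0.24344155] [-0.00168346 -0.12826918  0.24770803]
[ 0.59231133 -0.06582915  0.27574949]
[0, 0.042, 0.112, 0.038, -48.8, -0.1, -0.2]
```

Call:
servo_tool --pt "0 0.01 0.02 0 -9 0 0" --pt "0 0.02 0.05 0 -18 0 0" --pt "0 0.03 0.08 0.01 -27 0 0" --pt "0 0.042 0.1 0.02 -36 0 0" --pt "0 0.042 0.112 0.03 -45 0 0" --pt "0 0.042 0.112 0.038 -49 0 0" --pt "0 0.042 0.112 0.038 -49 0 0" --pt "0 0.042 0.112 0.038 -49 0 0"

```text
clock: 8.85
position: [0.5913, -0.0667, 0.2746]
ee_rot: [0.906, -0.083, -0.038, 0.412]
ft_force: [-0.4, -0.1, 0.5]
grip_width: -0.0
```

```bash
python3 look.py w4
python3 - <<'E'
from h import *
rows([lev(65,.04),lev(65,.005)]+[lev(a,0) for a in range(60,-1,-6)]+[lev(0,-.004)])
E
```

```text
8.85 [ 0.59132756 -0.06674798  0.27462582] [-0.89  0.57  0.78  1.47  0.41  1.56 -0.4 ] [-0.37 -0.11  0.53]
382
((0.5896516442298889, -0.024908479303121567), (0.02919923886656761, 0.0034418406430631876), 80.0172119140625)
rib in shaker frame [-0.01169534 -0.06256065] [-0.00822871 -0.03336203]
[0, 0.001, -0.0, -0.001, 0.1, 0.1, -0.2]
[0, 0.001, -0.0, 0.034, 0.1, 0.1, -0.2]
[0, 0.001, 0.002, 0.045, 3.9, 0.1, -0.2]
[0, 0.001, 0.003, 0.052, 8.4, 0.1, -0.2]
[0, 0.001, 0.004, 0.059, 12.9, 0.1, -0.2]
[0, 0.001, 0.005, 0.067, 17.4, 0.1, -0.2]
[0, 0.001, 0.004, 0.074, 21.9, 0.1, -0.2]
[0, 0.001, 0.003, 0.082, 26.4, 0.1, -0.2]
[0, 0.001, 0.0, 0.089, 30.9, 0.1, -0.2]
[0, 0.001, -0.002, 0.096, 35.4, 0.1, -0.2]
[0, 0.001, -0.006, 0.102, 39.9, 0.1, -0.2]
[0, 0.001, -0.01, 0.108, 44.4, 0.0, -0.2]
[0, 0.001, -0.015, 0.114, 48.9, 0.0, -0.3]
[0, 0.001, -0.018, 0.116, 48.9, 0.0, -0.3]
```

View pics/w4.png

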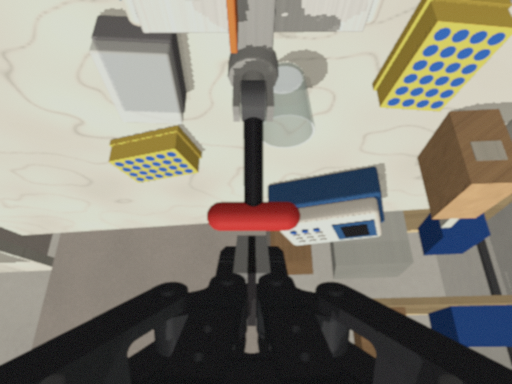

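The handle at (253,216) is ahead of the tips at (252,260). I'll check its position in the tool frame before pushing.

Run:
```python
from h import *
im,d,K,W=cam("wrist");T=np.array(eyes.camera_info("wrist")["tool_from_camera"]);P=cloud(d,K,T);h=cv2.cvtColor(im,cv2.COLOR_BGR2HSV).astype(int)
s=((h[...,0]<5)|(h[...,0]>173))&(h[...,1]>140);s[:195]=0;s[235:]=0;s[:,:200]=0;s[:,305:]=0
q=P[s];print(s.sum(),np.percentile(q,[3,50,97],axis=0).round(3))
```

```text
2307 [[nan nan nan]
 [nan nan nan]
 [nan nan nan]]
```

Run:
```python
from h import *
im,d,K,W=cam("wrist");T=np.array(eyes.camera_info("wrist")["tool_from_camera"]);P=cloud(d,K,T);h=cv2.cvtColor(im,cv2.COLOR_BGR2HSV).astype(int)
s=((h[...,0]<5)|(h[...,0]>173))&(h[...,1]>140);s[:195]=0;s[235:]=0;s[:,:200]=0;s[:,305:]=0
q=P[s];print(s.sum(),np.nanpercentile(q,[3,50,97],axis=0).round(3),T[:3,3])
```

```text
2319 [[-0.024 -0.009  0.044]
 [ 0.001 -0.003  0.046]
 [ 0.025  0.006  0.051]] [-0.00049244 -0.07053871 -0.14164695]
```

Call:
servo_tool --pt "0 0 0 0.02 0 0 0" --pt "0 0 0 0.034 0 0 0" --pt "0 0 0.002 0.045 4 0 0" --pt "0 0 0.003 0.052 8.5 0 0" --pt "0 0 0.004 0.059 13 0 0" --pt "0 0 0.005 0.067 17.5 0 0" --pt "0 0 0.004 0.074 22 0 0" --pt "0 0 0.003 0.082 26.5 0 0" --pt "0 0 0 0.089 31 0 0" --pt "0 0 -0.002 0.096 35.5 0 0" --pt "0 0 -0.006 0.102 40 0 0" --pt "0 0 -0.01 0.108 44.5 0 0" --pt "0 0 -0.015 0.114 49 0 0" --pt "0 0 -0.015 0.114 49 0 0"

```text
clock: 10.75
position: [0.5772, -0.1433, 0.189]
ee_rot: [0.996, -0.093, 0.001, -0.0]
ft_force: [0.5, -2.1, 3.2]
grip_width: 0.001
```

Call:
servo_tool --pt "0 0 0 0.002 0 0 0" --pt "0 0 0 0.004 0 0 0" --pt "0 0 0 0.004 0 0 0" --pt "0 0 0 0.004 0 0 0"

```text
clock: 11.25
position: [0.5778, -0.1433, 0.1881]
ee_rot: [0.996, -0.092, 0.002, 0.001]
ft_force: [-12.7, -2.8, 30.4]
grip_width: 0.001
```

The lever is at its stop: tip at z = 0.188 against 0.189 expected, and the force rose to 30 N. I'll retreat upward.

Call:
servo_tool --pt "0 0 0 -0.03 0 0 0" --pt "0 0 0 -0.08 0 0 0" --pt "0 0 0 -0.13 0 0 0" --pt "0 -0.05 0 -0.17 0 0 0" --pt "0 -0.1 0 -0.17 0 0 0" --pt "0 -0.13 0 -0.17 0 0 0" --pt "0 -0.13 0 -0.17 0 0 0"

```text
clock: 12.12
position: [0.4486, -0.117, 0.3549]
ee_rot: [0.996, -0.091, 0.001, -0.001]
ft_force: [0.2, 0.8, 0.6]
grip_width: 0.0
```

Run:
```python
from h import *
o=monitor.get_obs();print(o["clock"],o["position"],np.round(o["ft_force"],2))
for c in ["scene","top"]:
    im,d,K,W=cam(c);P=cloud(d,K,W);h=cv2.cvtColor(im,cv2.COLOR_BGR2HSV).astype(int)
    near=(abs(P[...,0]-.6)<.15)&(abs(P[...,1]+0)<.19)
    s=near&((h[...,0]<5)|(h[...,0]>173))&(h[...,1]>140)&(P[...,2]>.16)&(P[...,1]<0);q=S.inv().apply(P[s]-O)
    print(c,"red",s.sum(),q.mean(0).round(3),q.min(0).round(3),q.max(0).round(3))
    s=near&(h[...,0]>4)&(h[...,0]<22)&(h[...,1]>140)&(P[...,2]>.138)&(P[...,2]<.185);q=S.inv().apply(P[s]-O)
    if s.sum(): print("rib",s.sum(),cv2.minAreaRect(q[:,:2].astype(np.float32)),q[:,2].max())
    s=near&(abs(P[...,2]-.139)<.006)&(h[...,0]>90)&(h[...,0]<130)&(h[...,1]>80)
    print("caps",s.sum(),cv2.minAreaRect(P[s][:,:2].astype(np.float32)))
    cv2.imwrite(f"pics/end_{c}.png",cv2.resize(im[130:290,170:360] if c=="top" else im[130:300,190:360],None,fx=3,fy=3))
```

```text
12.125 [ 0.44856083 -0.11704841  0.35487539] [0.22 0.81 0.61]
scene red 61 [ 0.002 -0.161  0.187] [-0.025 -0.168  0.182] [ 0.027 -0.155  0.192]
rib 42 ((-0.010284055024385452, 0.003285001963376999), (0.003342746989801526, 0.1312568038702011), 0.9438554048538208) 0.17074713612446035
caps 162 ((0.6085065603256226, 0.02105550840497017), (0.10872575640678406, 0.06988929957151413), 79.46827697753906)
top red 3 [-0.116 -0.112  0.676] [-0.125 -0.113  0.667] [-0.11  -0.112  0.684]
rib 126 ((-0.008916906081140041, 0.002325788140296936), (0.009849696420133114, 0.12703686952590942), 0.7257041335105896) 0.17178624689950084
caps 317 ((0.6090011596679688, 0.022359665483236313), (0.10850990563631058, 0.06982313096523285), 79.35633850097656)
```

View pics/end_scene.png

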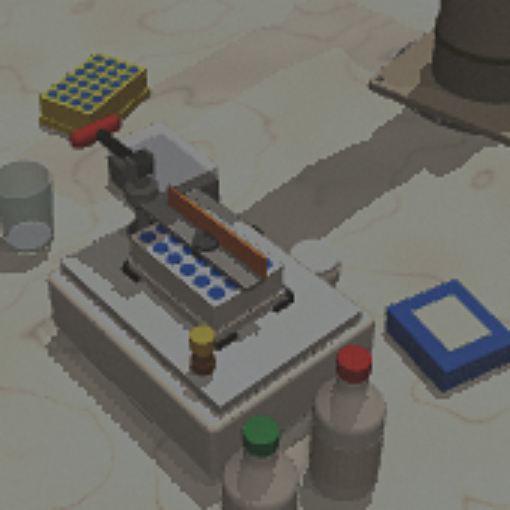

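The strap lies over the plate at (215,230), the lever is level at (95,130), and the plate and bystanders have not moved. Rib top went from about 0.176 to 0.171, so the cam has pressed the strap down. Handing in.

```bash
python3 -c "
from h import *
print(ticket.hand_in())"
```

```text
the job is handed in; nothing more can be done
None
```

The plate is clamped and the job is handed in. I swung the strap to its stop with the back of the shut fingers, then pushed the lever down along its arc and retreated. The job took 12 s of the 45 s, and no verdict was reported.

Last checks:
- **Strap:** about 0.015 rad off the closed direction, within the 0.07 rad limit. At the stop the force rose to 5 N.
- **Lever:** level; the top of the handle is at about 0.19 m, as expected for fully down. The force rose to 30 N at the stop.
- **Clamping:** the strap sank about 5 mm. I judged the pad contact from that and from the lever being at its stop; I did not measure the pad force itself.
- **Plate:** apparent movement is 1 to 2 mm, which is within measurement error.
- **Surroundings:** the bystanders in view look unmoved. The tip box and dish are partly hidden in that last picture, and I did not measure any of them. The arm stands clear at z = 0.355 m with about zero force.

No check failed or disagreed.

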